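# Seat the bayonet collar and hold it home

## Task

The knurled collar on the bench spindle is only resting on top of the hidden bayonet pins. Without lifting it off, turn it until its hidden keyways drop over the pins, then push it fully home against its spring and keep holding it there so that I can fit the locking screw: finish while still pressing it down, do not let go. Leave the other parts on the bench where they are.

Things in the scene. Friction and masses are not known exactly. Their poses are not given: they have to be found in the camera images.
- collar_mid (a point): Centre (half-way up) of the knurled steel collar: a closed-topped round cap, 56 mm diameter, 50 mm high, about 0.25 kg, axis vertical, loose on the fixed spindle. Underside 25 mm below this point, flat top 25 mm above. Grip it across its diameter from above. At the start it rests on the hidden pins, underside 12 mm above the seat. Its knurl is the same all round: its yaw does not show the keyways.
- collar: The same collar, origin at the centre of its underside. Inside: three keyways 120 degrees apart, 12 mm wide for 6 mm pins. Turned 15 to 100 degrees either way they meet the pins (within about 9 degrees, less if pushed off-centre); it then drops 4 mm onto the spring ring, turns no more, and can be pushed 8 mm further, down to the seat. It may be let go and regripped on the way: it stays on the pins or the ring.
- seat (a point): Centre of the seat: flat top of the fixed steel pedestal (62 mm diameter, 50 mm above the bench) on a bolted 130 x 130 x 14 mm foot plate. The fixed spindle (30 mm diameter, same vertical axis, up to 44 mm above the seat) stands inside the collar; its three radial pins are hidden by the collar and their direction is not told. Collar home: collar_mid 25 mm above this point, underside on the seat.
- spring_ring (a joint): How far the brass spring ring (51 mm diameter, round the spindle, below the collar) is pressed down, in m: 0 = free, its top 8 mm above the seat; 0.008 = flush with the seat, collar home. It pushes up with 5 N when free and 9 N when flush, so the collar rises again if let go.
- sleeve: Bystander: plain steel tube, 48 mm diameter, 50 mm high, standing; origin at the centre of its underside.
- gas_spring: Bystander: black cylinder 42 mm diameter with an 18 mm stem, 75 mm high, standing; origin at the centre of its underside.
- stepped_bush: Bystander: brass bush, 60 mm flange and 40 mm body, 40 mm high, standing; origin at the centre of its underside.
Things that resemble listed ones, but are neither listed nor needed, are in the scene too. What is shaped like the collar but blue is not meant.

How it is judged:
At the end, for the whole second after the job is handed in: The collar is over its pins and home: its underside within 2 mm of the seat, within 3 mm of the spindle's axis, tilted less than 0.06 rad, the spring ring pressed at least 5.5 mm, the collar still, and the robot still touching it with more than 2 N, through the last second (z of collar_mid in the frame of seat between 0.022 and 0.027 m and horizontal distance between collar_mid and seat below 0.003 m and angle between collar's own z axis and vertical below 0.06 rad and value of joint spring_ring above 0.0055 m and linear speed of collar below 0.02 m/s and contact force between any of the fingers, the arm and collar above 2 N); the arm keeps its last pose, push and grip.
It fails at once if the collar is lifted off the pins, more than 10 mm above where it starts (z of collar_mid in the frame of seat above 0.047 m).
It fails at once if the sleeve is moved more than 20 mm (distance of sleeve from where it was at the start of the episode above 0.02 m).
It fails at once if the gas spring is moved more than 20 mm (distance of gas_spring from where it was at the start of the episode above 0.02 m).
It fails at once if the stepped bush is moved more than 20 mm (distance of stepped_bush from where it was at the start of the episode above 0.02 m).
It also fails if it takes over 45 s, if anything falls off the work surface, if the arm or the gripper's body presses on something with over 40 N, if the wrist force passes 120 N, or if a joint passes its speed limit or range.

## Robot

A 6-joint arm with a two-finger parallel gripper is mounted at the origin on the work surface. World frame = base frame: x ahead of the robot, y to its left, z up, the work surface at z = 0. Lengths are in m, angles in rad, forces in N, time in s.
With the tool pointing down it reaches from about 0.3 to 0.75 m from the base axis. Payload 8.5 kg.
Tool frame: the origin (TCP) lies at the very end of the fingers, on their centre line; the grasp point (between the pads) lies r.grip_depth behind it (r.grip_depth is the distance from the TCP to the grasp point, in m); z points along the fingers, y is the line along which they close (so a half turn about z gives the same grasp; the last joint's range is limited). The gripper opens to 88 mm and grips with 3 to 60 N. Pads are 18 mm wide; open, the fingers measure 123 mm over their backs; the gripper's body (75 mm by 187 mm) begins 45 mm behind the grasp point.
Start: joints at [-1.405, 0.381, 1.297, -0, 1.464, -0.215], TCP at [0.204, -0.511, 0.239] pointing down, gripper open.
Joint ranges: [-3.11, 3.11], [-0.89, 2.33], [0.22, 2.48], [-1.42, 4.56], [0.17, 2.85], [-2.88, 2.88]. Speed limits (rad/s): [2.39, 2.39, 3.14, 3.14, 3.14, 3.14].

## Interface

Orientations are given as a 3x3 rotation matrix whose columns are the frame's x, y, z axes.
In Python, from plant import r gives the robot as it stands. The module is installed in compiled form; this text tells all that it offers.
- The arm moves only by the tool servo_tool, never from a script. Its argument "steps" is a list of rows, each a list of 7 numbers: the shift along the tool's x, y, z in units of 50 mm (1.0 is 50 mm), then the turn, a rotation vector about the tool's x, y, z in units of 8 degrees (1.0 is 8 degrees), then the closure in counts, from 0 (fully open) to 255 (shut). In form: [[dx, dy, dz, wx, wy, wz, fingers], ...]. A call has 1 to 10 rows; each row is the pose to reach, as a shift and turn from the pose commanded when the call began, along the tool's axes at that moment; what a row does not reach only later rows make up. A row lasts 1/8 s, in which the tool goes at most 62.5 mm and 10.7 degrees, less where a joint would pass 70% of its speed; a pose out of reach is approached as far as the arm can. A call with a gripper value outside its range is refused whole. The fingers move at their own pace and stop on an object; "grip_force" is the grip in N (left out, the last holds). Time passes only in rows, so rows that repeat a pose let the fingers close. It gives the time, the measured TCP pose, the force, the opening and the grip force at its end, in the units of the state.
- r.read_state(): the state, without advancing time (a new reading comes with each control period).
- r.camera(name): name is "scene" or "top" or "wrist"; returns the picture (400x640x3 uint8, blue, green, red); there is no depth.
- r.camera_params(name): a dict with "vfov" (degrees; the focal length in pixels is half the picture's height over the tangent of half this angle, whatever the lens; pixels are square), "cx", "cy" (the principal point, pixels), "pose" (4x4, takes a point from camera to world coordinates); the wrist camera has in their place "mount" (4x4, takes a point from camera to tool coordinates, whose origin is the TCP and whose axes are the flange's). Camera axes: x right, y down, z forward; pixel columns grow to the right and rows downward; lengths in m; the calibration is good to about 2 mm. The wrist camera is an equidistant fisheye: a pixel r from the principal point sees the ray r / f radians off the axis. A picture is of the moment at which its call begins: read the wrist's pose just before it. camera_params takes no time and is no camera call.
- r.finish_job(): hands the job in; it is judged then, once.
The state is a dict: "t": time; "qpos": joint angles; "joint_velocities": joint speeds; "tau": joint torques, N m; "tcp_pos": TCP position; "ee_rot": TCP orientation; "force": force on the tool from outside, world axes, zero at the start; "wrist_torque": the same for the moment, N m; "gripper_width": finger opening in m; "grip_force": force on a finger pad.
Only numpy, scipy, OpenCV 4.12 (cv2) and the standard library are available. Lean on these libraries where they do the work, as an engineer would, in place of code of your own. Each camera call takes 0.05 s, during which the arm holds its last target. There are 200 camera calls.

## Working session

There is one attempt and no reset: what is moved stays moved. The work goes in short steps, Python scripts to look and compute and a tool call to move; the robot and the scene stay as the last step left them, time stands still between calls to the robot, and variables do not carry over. Pictures are saved under pics/ and viewed, at most 10 in all, crops included, and the job is handed in when it is done.

Besides the shell and the picture viewer there is one more tool, called after "Request:" as a command line: name --pt "numbers of a row" for each row, then --argument value for the rest. servo_tool: Moves the arm, as the interface text tells. Its arguments: {"type":"object","properties":{"steps":{"type":"array"},"grip_force":{"type":"number"}},"required":["steps"]}

```bash
mkdir -p pics
python3 - <<'E'
from plant import r
import cv2,numpy as np
np.set_printoptions(precision=4,suppress=True)
for n in("scene","top"):
    cv2.imwrite(f"pics/{n}0.png",r.camera(n)); print(n,r.camera_params(n))
s=r.read_state()
for k in s: print(k,s[k])
print(r.grip_depth,r.camera_params("wrist"))
E
```

```text
scene {'vfov': 42.40226024107599, 'cx': 326.1996463514713, 'cy': 202.498589192305, 'pose': array([[-0.0265,  0.8153, -0.5785,  1.344 ],
       [ 0.9995,  0.0311, -0.002 , -0.0051],
       [ 0.0164, -0.5783, -0.8157,  1.1952],
       [ 0.    ,  0.    ,  0.    ,  1.    ]])}
top {'vfov': 44.264313035077706, 'cx': 313.6588783965667, 'cy': 202.65231445567758, 'pose': array([[-0.0114, -0.9976,  0.0683,  0.488 ],
       [-0.9999,  0.0108, -0.0094,  0.0151],
       [ 0.0086, -0.0684, -0.9976,  1.3136],
       [ 0.    ,  0.    ,  0.    ,  1.    ]])}
t 0.1
qpos [-1.4053  0.3812  1.2981  0.      1.4636 -0.2153]
joint_velocities [ 0.0015  0.0005 -0.0034  0.0004  0.0007 -0.0009]
tau [  0.0041 -43.8647 -22.4912   0.0715   0.0342  -0.0001]
tcp_pos [ 0.2044 -0.5104  0.2382]
ee_rot [[ 0.9284  0.3717 -0.0002]
 [ 0.3717 -0.9284  0.0013]
 [ 0.0003 -0.0013 -1.    ]]
force [-0.6556  1.1568  0.6368]
wrist_torque [ 0.0226  0.002  -0.0152]
grip_force 0.0
gripper_width 0.08820905090735172
0.0187 {'vfov': 65.70646984690485, 'cx': 321.54609657888125, 'cy': 198.06964723269155, 'mount': array([[-0.0005, -0.9629, -0.2698,  0.0694],
       [ 1.    , -0.0003, -0.0007, -0.0009],
       [ 0.0006, -0.2698,  0.9629, -0.1462],
       [ 0.    ,  0.    ,  0.    ,  1.    ]])}
```

View pics/top0.png

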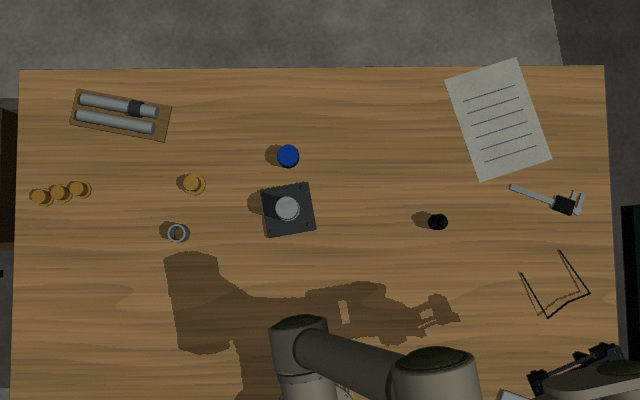

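View pics/scene0.png

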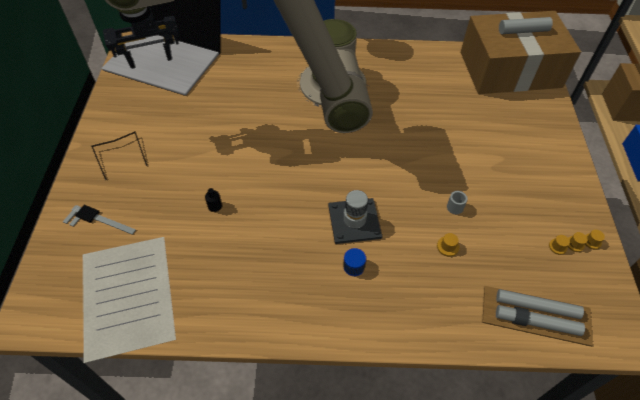

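The top view shows the steel collar at about (287,208) on its foot plate, with the blue look-alike at (288,156). The scene view shows the collar top at about (356,198). I'll enlarge both.

Run:
```python
import cv2,numpy as np
a=cv2.imread("pics/top0.png")[178:248,252:322];b=cv2.imread("pics/scene0.png")[180:250,322:392]
cv2.imwrite("pics/crop1.png",np.hstack([cv2.resize(x,(400,400),interpolation=2) for x in(a,b)]))
```

```text
(no output)
```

View pics/crop1.png

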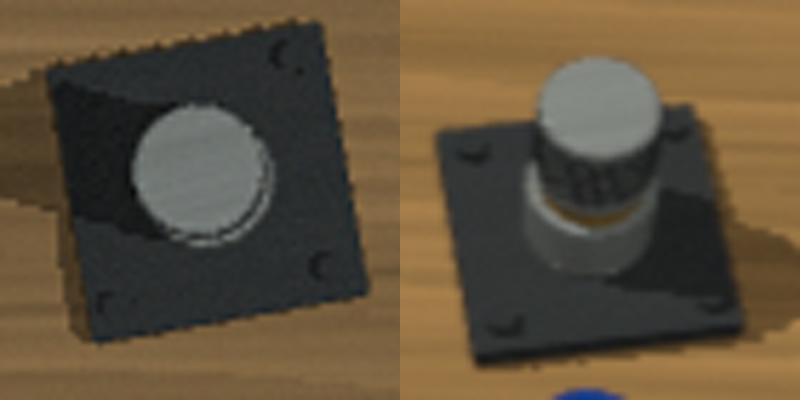

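The top crop shows the collar's top disc at about (199,170). In the scene crop it is at about (200,107), with the brass ring visible below it.

```bash
cat > h.py <<'E'
from plant import r
import numpy as np
np.set_printoptions(precision=4,suppress=True)
def ray(n,u,v):
    p=r.camera_params(n);f=200/np.tan(np.radians(p["vfov"])/2)
    d=np.array([(u-p["cx"])/f,(v-p["cy"])/f,1.]);T=p["pose"];return T[:3,3],T[:3,:3]@d
def onz(n,u,v,z):
    o,d=ray(n,u,v);return o+d*(z-o[2])/d[2]
def tri(A,B):
    o1,d1=ray(*A);o2,d2=ray(*B)
    s=np.linalg.lstsq(np.c_[d1,-d2],o2-o1,rcond=None)[0]
    return o1+d1*s[0],o2+d2*s[1]
E
python3 - <<'E'
from h import *
A=("top",286.3,207.3);B=("scene",356.4,198.3)
print(tri(A,B),onz(*A,.112),onz(*B,.112))
# plate corners, top z=.014
k=70/400
for u,v in((48,72),(322,22),(370,293),(93,342)):print(onz("top",252+u*k-.5,178+v*k-.5,.014))
s=r.read_state();print(s["tcp_pos"],s["ee_rot"])
for u,v in ((288,156),(437,222),(178,233),(193,184)):print(onz("top",u,v,.04))
E
```

```text
(array([0.5596, 0.0708, 0.1123]), array([0.5596, 0.0702, 0.1122])) [0.5596 0.0708 0.112 ] [0.5594 0.0703 0.112 ]
[0.6119 0.145  0.014 ]
[0.6339 0.0176 0.014 ]
[ 0.5078 -0.0032  0.014 ]
[0.4867 0.1247 0.014 ]
[ 0.2044 -0.5104  0.2382] [[ 0.9284  0.3717 -0.0002]
 [ 0.3717 -0.9284  0.0013]
 [ 0.0003 -0.0013 -1.    ]]
[0.6981 0.0687 0.04  ]
[ 0.5215 -0.3164  0.04  ]
[0.5006 0.3538 0.04  ]
[0.6272 0.3159 0.04  ]
```

Request:
servo_tool --pt "0.6 -0.4 0 0 0 0 0" --pt "1.5 -1.1 0 0 0 0 0" --pt "2.4 -1.8 0 0 0 0 0" --pt "3.3 -2.5 0 0 0 0 0" --pt "4.2 -3.1 0 0 0 0 0" --pt "5.1 -3.8 0 0 0 0 0" --pt "6.0 -4.5 0 0 0 0 0" --pt "6.9 -5.2 0 0 0 0 0" --pt "7.8 -5.8 0 0 0 0 0" --pt "8.6 -6.4 0 0 0 0 0"

```text
t: 1.35
tcp_pos: [0.4854, -0.0519, 0.2386]
ee_rot: [[0.928, 0.372, -0.0], [0.372, -0.928, 0.0], [-0.0, -0.0, -1.0]]
force: [0.3, -0.4, 0.8]
gripper_width: 0.0881
grip_force: 0.0
```

Request:
servo_tool --pt "0.9 -0.7 0 0 0 0 0" --pt "1.6 -1.2 0 0 0 0 0" --pt "2.1 -1.6 0 0 0 0 0" --pt "2.3 -1.75 0.1 0 0 0 0" --pt "2.3 -1.75 0.4 0 0 0 0" --pt "2.3 -1.75 0.6 0 0 0 0" --pt "2.3 -1.75 0.6 0 0 0 0"

```text
t: 2.22
tcp_pos: [0.5585, 0.0697, 0.208]
ee_rot: [[0.929, 0.371, -0.002], [0.371, -0.929, 0.0], [-0.002, -0.001, -1.0]]
force: [0.2, 0.1, 1.0]
gripper_width: 0.088
grip_force: 0.0
```

Run:
```python
from h import *
import cv2
s=r.read_state()
for k in("t","qpos","tcp_pos","ee_rot","force"):print(k,s[k])
cv2.imwrite("pics/w1.png",r.camera("wrist"))
p=r.camera_params("wrist");f=200/np.tan(np.radians(p["vfov"])/2)
def proj(P):
    t=s["ee_rot"].T@(P-s["tcp_pos"]);M=p["mount"];c=M[:3,:3].T@(t-M[:3,3])
    th=np.arctan2(np.hypot(c[0],c[1]),c[2]);ph=np.arctan2(c[1],c[0])
    return p["cx"]+f*th*np.cos(ph),p["cy"]+f*th*np.sin(ph)
C=np.array([.5595,.0706,.112])
print(proj(C))
print([np.round(proj(C+.028*np.array([np.cos(a),np.sin(a),0]))) for a in np.arange(4)*np.pi/2])
e=np.array(s["ee_rot"]).T@(C-s["tcp_pos"]);print("tool delta/50mm",e/.05)
```

```text
t 2.225
qpos [-0.0861  0.4272  1.3135 -0.0001  1.4027  1.1047]
tcp_pos [0.5585 0.0697 0.208 ]
ee_rot [[ 0.9287  0.3709 -0.0018]
 [ 0.3709 -0.9287  0.0001]
 [-0.0016 -0.0008 -1.    ]]
force [0.1909 0.1437 1.0419]
(np.float64(322.38948092098224), np.float64(198.17923513377633))
[array([335., 167.]), array([290., 186.]), array([310., 228.]), array([354., 210.])]
tool delta/50mm [ 0.0289 -0.0074  1.9206]
```

View pics/w1.png

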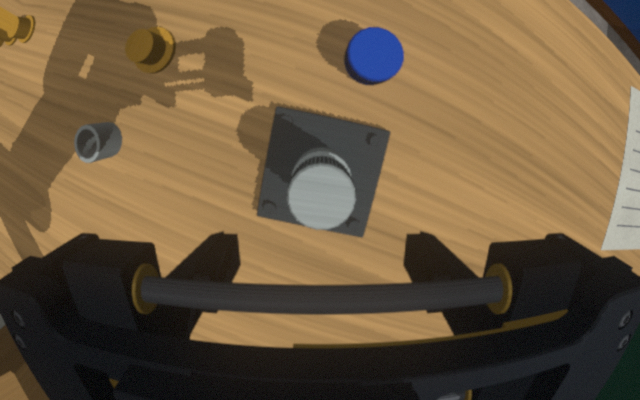

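The wrist view shows the disc centred at about (322,196), against a prediction of (322,198). That agrees to within 2 mm. Next I'll descend and grip.

Request:
servo_tool --pt "0.04 -0.01 0.6 0 0 0 0" --pt "0.04 -0.01 1.3 0 0 0 0" --pt "0.04 -0.01 1.9 0 0 0 0" --pt "0.04 -0.01 2.4 0 0 0 0" --pt "0.04 -0.01 2.7 0 0 0 0" --pt "0.04 -0.01 2.7 0 0 0 0" --pt "0.04 -0.01 2.7 0 0 0 60" --pt "0.04 -0.01 2.7 0 0 0 80" --pt "0.04 -0.01 2.7 0 0 0 100" --pt "0.04 -0.01 2.7 0 0 0 120" --grip_force 10

```text
t: 3.52
tcp_pos: [0.5607, 0.0715, 0.0741]
ee_rot: [[0.928, 0.372, 0.001], [0.372, -0.928, 0.0], [0.001, 0.0, -1.0]]
force: [-0.8, 0.2, 2.0]
gripper_width: 0.0556
grip_force: 10.0
```

Request:
servo_tool --pt "0 0 0 0 0 0 150" --pt "0 0 0 0 0 0 150" --pt "0 0 0 0 0 0 150" --pt "0 0 0 0 0 0 150"

```text
t: 4.03
tcp_pos: [0.5607, 0.0715, 0.074]
ee_rot: [[0.928, 0.372, 0.0], [0.372, -0.928, 0.0], [0.0, 0.0, -1.0]]
force: [-0.9, 2.0, 5.2]
gripper_width: 0.0559
grip_force: 10.0
```

Run:
```python
from h import *
s=r.read_state()
for k in("t","qpos","tcp_pos","force","wrist_torque","gripper_width","grip_force"):print(k,s[k])
```

```text
t 4.025
qpos [-0.0826  0.5756  1.4876  0.0001  1.0779  1.1074]
tcp_pos [0.5607 0.0715 0.074 ]
force [-0.9237  1.9599  5.2456]
wrist_torque [ 0.143   0.1491 -0.0068]
gripper_width 0.055947693485994925
grip_force 9.999840603013581
```

Request:
servo_tool --pt "0 0 0.02 0 0 -0.2 150" --pt "0 0 0.02 0 0 -0.6 150" --pt "0 0 0.02 0 0 -1.0 150" --pt "0 0 0.02 0 0 -1.4 150" --pt "0 0 0.02 0 0 -1.8 150" --pt "0 0 0.02 0 0 -2.1 150" --pt "0 0 0.02 0 0 -2.1 150" --grip_force 15

```text
t: 4.9
tcp_pos: [0.5606, 0.0715, 0.0725]
ee_rot: [[0.781, 0.624, -0.0], [0.624, -0.781, -0.0], [-0.0, -0.0, -1.0]]
force: [0.4, 0.3, 0.1]
gripper_width: 0.0557
grip_force: 15.0
```

```bash
cat > st.py <<'E'
from h import *
s=r.read_state()
for k in("t","tcp_pos","force","wrist_torque","gripper_width","grip_force"):print(k,s[k])
print("q6",s["qpos"][5],"yaw deg",np.degrees(np.arctan2(s["ee_rot"][1][0],s["ee_rot"][0][0])))
E
python3 st.py
```

```text
t 4.9
tcp_pos [0.5606 0.0715 0.0725]
force [0.4485 0.3066 0.1104]
wrist_torque [-0.0131 -0.1652  0.0472]
gripper_width 0.05574991386443321
grip_force 14.999676792285754
q6 0.8144286550909451 yaw deg 38.603534033632855
```

Request:
servo_tool --pt "0 0 0.02 0 0 0 150" --pt "0 0 0.04 0 0 0 150" --pt "0 0 0.04 0 0 0 150"

```text
t: 5.28
tcp_pos: [0.5609, 0.0714, 0.0717]
ee_rot: [[0.782, 0.624, 0.001], [0.624, -0.782, -0.0], [0.001, 0.001, -1.0]]
force: [-2.1, -1.0, 10.2]
gripper_width: 0.0559
grip_force: 15.0
```

```bash
python3 st.py
```

```text
t 5.275
tcp_pos [0.5609 0.0714 0.0717]
force [-2.0665 -0.9724 10.1688]
wrist_torque [0.0277 0.2874 0.2098]
gripper_width 0.05591786175915131
grip_force 15.001378943234158
q6 0.8147146536666786 yaw deg 38.59246107492442
```

Request:
servo_tool --pt "0 0 0 0 0 -0.3 150" --pt "0 0 0 0 0 -0.6 150" --pt "0 0 0 0 0 -0.9 150" --pt "0 0 0 0 0 -1.2 150" --pt "0 0 0 0 0 -1.5 150" --pt "0 0 0 0 0 -1.5 150"

```text
t: 6.02
tcp_pos: [0.5603, 0.0714, 0.0703]
ee_rot: [[0.635, 0.772, -0.001], [0.772, -0.635, 0.0], [-0.001, -0.001, -1.0]]
force: [0.0, 0.3, -1.8]
gripper_width: 0.0555
grip_force: 15.0
```

```bash
python3 st.py
```

```text
t 6.025
tcp_pos [0.5603 0.0714 0.0703]
force [ 0.0275  0.2849 -1.835 ]
wrist_torque [-0.0339 -0.0642 -0.0171]
gripper_width 0.05545500619085684
grip_force 14.999591530322505
q6 0.6056560596982309 yaw deg 50.56050828710221
```

Request:
servo_tool --pt "0 0 0.02 0 0 0 150" --pt "0 0 0.04 0 0 0 150" --pt "0 0 0.04 0 0 0 150"

```text
t: 6.4
tcp_pos: [0.5603, 0.0715, 0.0687]
ee_rot: [[0.635, 0.773, -0.001], [0.773, -0.635, -0.0], [-0.0, -0.0, -1.0]]
force: [-4.6, 0.0, 2.6]
gripper_width: 0.056
grip_force: 15.0
```

```bash
python3 st.py
python3 - <<'E'
from h import *
import cv2
a=r.camera("scene")[160:250,300:420]
cv2.imwrite("pics/s2.png",cv2.resize(a,(800,600),interpolation=2))
E
```

```text
t 6.4
tcp_pos [0.5603 0.0715 0.0687]
force [-4.5958  0.027   2.5903]
wrist_torque [-0.079   0.4875 -0.0434]
gripper_width 0.05600188371349576
grip_force 14.999846997961868
q6 0.6050805388427485 yaw deg 50.60034141385615
```

View pics/s2.png

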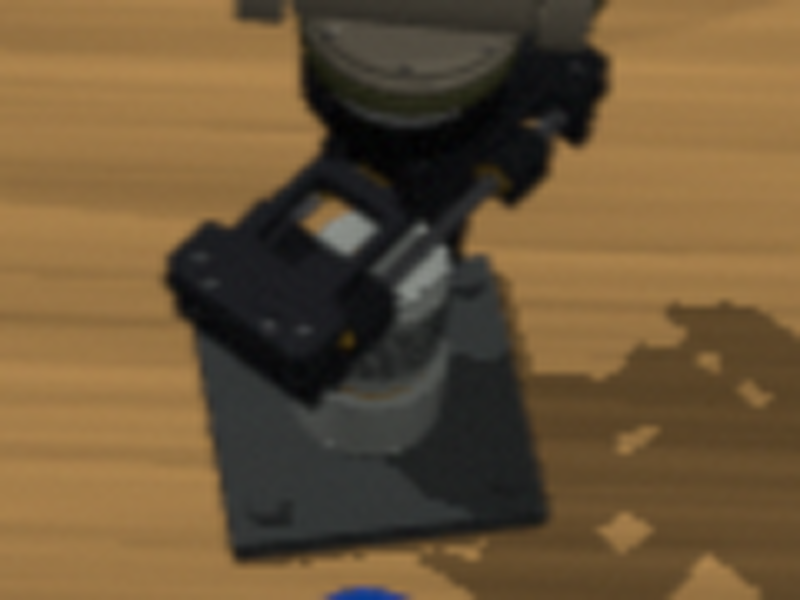

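The crop shows the brass gap under the collar at about (395,392). It looks thinner than at the start, so the collar has probably dropped onto the ring. I'll push to test this.

Request:
servo_tool --pt "0 0 0.02 0 0 0 150" --pt "0 0 0.04 0 0 0 150" --pt "0 0 0.06 0 0 0 150" --pt "0 0 0.06 0 0 0 150" --grip_force 25

```text
t: 6.95
tcp_pos: [0.5604, 0.0715, 0.0657]
ee_rot: [[0.634, 0.773, -0.001], [0.773, -0.634, 0.0], [-0.0, -0.0, -1.0]]
force: [-4.1, -1.5, 4.7]
gripper_width: 0.0555
grip_force: 25.0
```

```bash
python3 st.py
```

```text
t 6.95
tcp_pos [0.5604 0.0715 0.0657]
force [-4.0875 -1.5323  4.7144]
wrist_torque [-0.1576  0.677   0.0292]
gripper_width 0.055477684169645165
grip_force 25.000476362838526
q6 0.6047749563721498 yaw deg 50.61797564028176
```

Request:
servo_tool --pt "-0.01 -0.01 0 0 0 0 150" --pt "-0.01 -0.01 0.03 0 0 0 150" --pt "-0.01 -0.01 0.06 0 0 0 150" --pt "-0.01 -0.01 0.09 0 0 0 150" --pt "-0.01 -0.01 0.09 0 0 0 150" --grip_force 50

```text
t: 7.58
tcp_pos: [0.5604, 0.0715, 0.0622]
ee_rot: [[0.634, 0.773, 0.002], [0.773, -0.634, -0.0], [0.001, 0.001, -1.0]]
force: [-3.9, -0.3, 12.3]
gripper_width: 0.0551
grip_force: 50.0
```

```bash
python3 st.py
```

```text
t 7.575
tcp_pos [0.5604 0.0715 0.0622]
force [-3.9304 -0.3489 12.2776]
wrist_torque [0.0022 0.7854 0.0051]
gripper_width 0.055127151797229886
grip_force 50.00211260427022
q6 0.6044802588819684 yaw deg 50.62180757259893
```

Request:
servo_tool --pt "0 0 0.02 0 0 0 150" --pt "0 0 0.04 0 0 0 150" --pt "0 0 0.04 0 0 0 150" --pt "0 0 0.04 0 0 0 150" --grip_force 60

```text
t: 8.07
tcp_pos: [0.5604, 0.0715, 0.0621]
ee_rot: [[0.634, 0.773, 0.003], [0.773, -0.634, -0.0], [0.002, 0.003, -1.0]]
force: [-10.9, 0.7, 30.2]
gripper_width: 0.055
grip_force: 60.0
```

```bash
python3 st.py
python3 - <<'E'
from h import *
import cv2
a=r.camera("scene")[160:250,300:420]
cv2.imwrite("pics/s3.png",cv2.resize(a,(800,600),interpolation=2))
E
```

```text
t 8.075
tcp_pos [0.5604 0.0715 0.0621]
force [-10.8732   0.6969  30.1985]
wrist_torque [ 0.0443  1.9363 -0.0394]
gripper_width 0.05500686713023666
grip_force 60.01171278374386
q6 0.6045644646413897 yaw deg 50.623218833588524
```

View pics/s3.png

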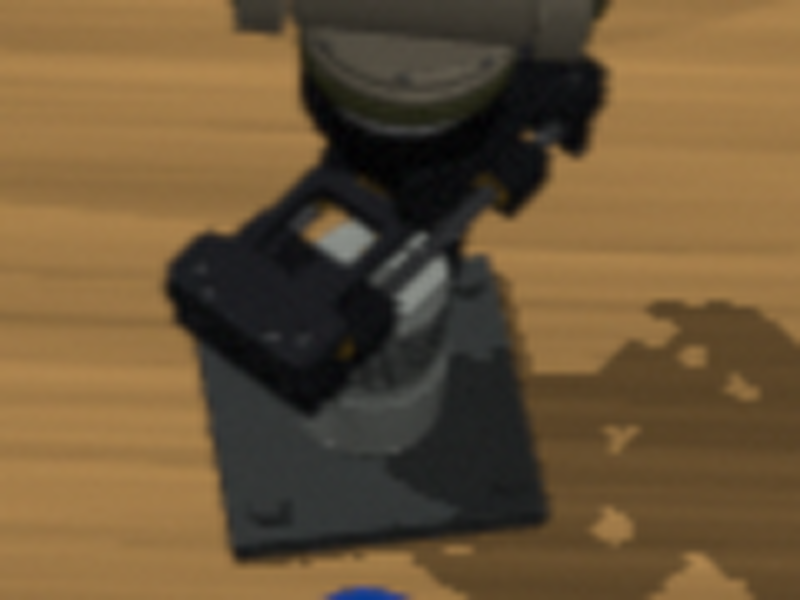

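No brass is visible any more, and the push met a hard stop at 30 N, so the collar is home. I'll ease the push slightly and check that it holds still.

Request:
servo_tool --pt "0 0 -0.01 0 0 0 150" --pt "0 0 -0.01 0 0 0 150" --pt "0 0 -0.01 0 0 0 150" --pt "0 0 -0.01 0 0 0 150" --pt "0 0 -0.01 0 0 0 150" --pt "0 0 -0.01 0 0 0 150"

```text
t: 8.88
tcp_pos: [0.5604, 0.0715, 0.0621]
ee_rot: [[0.634, 0.773, 0.003], [0.773, -0.634, -0.0], [0.002, 0.002, -1.0]]
force: [-8.9, -0.6, 25.1]
gripper_width: 0.0551
grip_force: 60.0
```

```bash
python3 st.py; python3 -c "
from plant import r
s=r.read_state()
if s['force'][2]>15 and s['tcp_pos'][2]<.0627: print(r.finish_job())"
```

```text
t 8.875
tcp_pos [0.5604 0.0715 0.0621]
force [-8.9455 -0.6224 25.1306]
wrist_torque [ 0.0538  1.6551 -0.0126]
gripper_width 0.05511775084404423
grip_force 60.008718133613
q6 0.6045458740807111 yaw deg 50.62424431311815
the job is handed in; nothing more can be done
None
```

The collar turned about 29° onto its pins and was pushed to a hard stop with no brass ring showing; I handed the job in with the gripper still pressing it down at about 25 N, and the judge's result was not shown.

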